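Make up two players' kits at the game table

TASK

Make up the two player kits from the stock on the game table: the red tray gets the wizard, the orange dice tube and the spell deck, the blue tray gets the knight and the green dice tube. Stand everything upright, flat on the floor of its own bay (figures in the yellow-lined bay, dice tubes in the white-lined bay, the deck in the black-lined bay), and let go of it. Leave the green-cloaked ranger and the pink dice tube standing where they are; the blue tray's black-lined bay stays empty.

Things in the scene. Friction and masses are not known exactly. Their poses are not given: they have to be found in the camera images.
- wizard: Wizard: purple robe and pointed purple hat, white beard; painted game figure on a black round base 36 mm across and 5 mm high; body 24 mm across from 5 to 58 mm up (a plain round grip), head and hat to 78 mm, 60 g. Origin: centre of the base's underside, z up
- knight: Knight: silver-grey armour and helmet with a white crest, white shield with an orange stripe; painted game figure on a black round base 36 mm across and 5 mm high; body 24 mm across from 5 to 58 mm up (a plain round grip), head and hat to 78 mm, 60 g. Origin: centre of the base's underside, z up
- ranger: Ranger: dark green hooded cloak; not part of any kit; painted game figure on a black round base 36 mm across and 5 mm high; body 24 mm across from 5 to 58 mm up (a plain round grip), head and hat to 78 mm, 60 g. Origin: centre of the base's underside, z up
- orange_tube: Orange dice: clear round dice tube standing upright, 32 mm across and 74 mm tall, with its orange cap 12 mm high and orange dice inside, about 70 g. Origin: centre of its underside, z up
- green_tube: Green dice: clear round dice tube standing upright, 32 mm across and 74 mm tall, with its bright green cap 12 mm high and bright green dice inside, about 70 g. Origin: centre of its underside, z up
- pink_tube: Pink dice, not part of any kit: clear round dice tube standing upright, 32 mm across and 74 mm tall, with its pink cap 12 mm high and pink dice inside, about 70 g. Origin: centre of its underside, z up
- spell_deck: Spell deck: teal box of small cards standing upright, with a brass-coloured band near the top and a paper patch on its top; 24 mm thick along its x axis, 46 mm wide along its y axis, 66 mm tall, about 90 g. Origin: centre of its underside, z up
- red_tray: Red kit tray (the wizard player's): 80 mm (x) by 232 mm (y), fixed to the table, three open square bays in a row along its y axis, each 72 by 72 mm inside; floor 3 mm thick, walls 4 mm thick and 14 mm high. Origin: centre of the underside, under the middle bay. Bay centres: figure bay (yellow lining) at y = +76 mm, dice bay (white lining) at y = 0, card bay (black lining) at y = -76 mm, all at x = 0. The tray may lie turned either way round on the table
- blue_tray: Blue kit tray (the knight player's): 80 mm (x) by 232 mm (y), fixed to the table, three open square bays in a row along its y axis, each 72 by 72 mm inside; floor 3 mm thick, walls 4 mm thick and 14 mm high. Origin: centre of the underside, under the middle bay. Bay centres: figure bay (yellow lining) at y = +76 mm, dice bay (white lining) at y = 0, card bay (black lining) at y = -76 mm, all at x = 0. The tray may lie turned either way round on the table
Not all that is in view belongs to the job. Several things look just like the wizard: the one meant starts farthest to the robot's right.

How it is judged:
By the outcome, as a careful person would: the job done as asked, in the order asked, and still so for the second after the job is handed in, with the robot touching nothing.
It also fails if it takes over 120 s, if anything falls off the work surface, if the arm or the gripper's body presses on something with over 40 N, if the wrist force passes 120 N, or if a joint passes its speed limit or range.

ROBOT

A 7-joint arm with a two-finger parallel gripper is mounted at the origin on the work surface. World frame = base frame: x ahead of the robot, y to its left, z up, the work surface at z = 0. Lengths are in mm, angles in rad, forces in N, time in s.
With the tool pointing down it reaches from about 400 to 900 mm from the base axis. Payload 5.6 kg.
Tool frame: the origin (TCP) lies midway between the tips of the shut fingers; the grasp point (between the pads) lies 19 mm behind it; x points along the fingers, y is the direction in which the jaws open and shut, and the axes are right-handed (so a half turn about x gives the same grasp; the last joint's range is limited). The gripper opens to 92 mm and grips with 3 to 60 N. Pads are 20 mm wide; open, the fingers measure 128 mm over their backs; the gripper's body (75 mm by 189 mm) begins 69 mm behind the grasp point.
Start: joints at [1.097, 0.468, -0.012, 1.603, 0.006, 1.071, -0.056], TCP at [271.4, -590.636, 214.592] pointing down, gripper open.
Joint ranges: [-2.53, 2.53], [-0.31, 2.02], [-1.57, 1.55], [0.28, 2.44], [-1.29, 4.43], [0.15, 1.84], [-2.92, 2.92]. Speed limits (rad/s): [2.57, 2.57, 3.14, 3.14, 3.14, 3.14, 3.14].

INTERFACE

Orientations are given as a rotation vector (axis times angle).
In Python, from cell import robot, grip, kin, viewer gives the robot as it stands. Calls block until the motion is done:
- robot.movep(position, orientation): joint-space move of the TCP to a pose.
- robot.servo_line(position, feed=150, rotation=None): straight line of the TCP; rotation=None keeps the orientation; feed is the mean speed in mm/s.
- robot.goto_joints(angles): joint-space move.
- grip(opening, newtons=None): opening from 0.0 (shut) to 1.0 (fully open); newtons is the grip in N (None keeps the last); returns when the fingers have stopped.
- robot.hold(seconds).
- kin.ik(position, orientation): joint angles nearest the present ones, or None.
- robot.observe(): the state.
- viewer.read_camera(name): name is "side" or "top"; returns the picture (480x640x3 uint8, red, green, blue); there is no depth.
- viewer.camera_info(name): a dict with "camera_matrix" (3x3 intrinsics, pixels), "R" (3x3) and "t" (3): a world point X has camera coordinates R X + t. Camera axes: x right, y down, z forward; pixel columns grow to the right and rows downward; lengths in mm; the calibration is good to about 2 mm. A picture is of the moment at which its call begins. camera_info takes no time and is no camera call.
A pose or a line that the arm cannot do raises robot.IKError and nothing moves.
- robot.job_done(): hands the job in, once; it reports no verdict.
Trained networks look in the newest picture that a camera, given by its name, has taken for a name from the list of things; names that differ only in an ending like _2 or _b are one class to them, and where a whole thing is asked for, a point or a joint stands for the part that bears it (a point fixed in the world has none). Each returns a list of dicts, best first, with "confidence" (0 to 1); they miss things now and then, are a little off and sometimes report something else, mostly with a low value. They report only what shows in the picture. A call takes as long as a camera call. They do not tell look-alikes from the thing itself.
- viewer.silhouettes(name, camera): "mask" (480x640 bool, what is visible of it).
- viewer.pinpoint(name, camera): "at" ([x, y, z] in mm, in the coordinates of the camera as it stood for that picture, good to about 4 mm: a listed point, or the origin of a listed thing).
The state is a dict: "t": time; "joints": joint angles; "joint_velocities": joint speeds; "joint_torque": joint torques, N m; "tcp_pos": TCP position; "tcp_rot": TCP orientation; "contact_force": force on the tool from outside, world axes, zero at the start; "wrist_torque": the same for the moment, N m; "grip_width": opening from 0.0 (shut) to 1.0 (fully open).
Only numpy, scipy, OpenCV 4.12 (cv2) and the standard library are available. Lean on these libraries where they do the work, as an engineer would, in place of code of your own. Each camera call takes 0.05 s, during which the arm holds its last target.

## Working session

There is one attempt and no reset: what is moved stays moved. The work goes in short steps, each a Python script; the robot and the scene stay as the last script left them, time stands still between calls to the robot, and variables do not carry over. Pictures are saved under pics/ and viewed, and the job is handed in when it is done.

```bash
mkdir -p pics; ls; python3 - <<'E'
from cell import robot, grip, kin, viewer
import cv2,numpy as np
for c in("top","side"):
    im=viewer.read_camera(c); cv2.imwrite(f"pics/{c}0.png",im[:,:,::-1])
    i=viewer.camera_info(c); print(c,np.round(i["camera_matrix"],1).tolist(),np.round(i["R"],3).tolist(),np.round(i["t"],1).tolist())
    R=np.array(i["R"]);t=np.array(i["t"])
    for n in["wizard","knight","ranger","orange_tube","green_tube","pink_tube","spell_deck","red_tray","blue_tray"]:
        for d in viewer.pinpoint(n,c):
            print(n,round(d["confidence"],2),np.round(R.T@(np.array(d["at"])-t)).tolist())
print(robot.observe())
E
```

```text
pics
top [[436.4, 0.0, 323.8], [0.0, 436.4, 239.1], [0.0, 0.0, 1.0]] [[-0.01, -1.0, 0.028], [-0.991, 0.006, -0.132], [0.132, -0.029, -0.991]] [2.1, 606.8, 805.8]
wizard 0.83 [780.0, 333.0, 1.0]
wizard 0.8 [653.0, 318.0, -1.0]
wizard 0.69 [647.0, 230.0, -3.0]
wizard 0.66 [662.0, 404.0, 3.0]
wizard 0.37 [690.0, 106.0, 1.0]
knight 0.74 [505.0, 357.0, 1.0]
ranger 0.55 [685.0, -96.0, -2.0]
orange_tube 0.79 [499.0, -362.0, 3.0]
orange_tube 0.22 [680.0, -97.0, 1.0]
green_tube 0.7 [451.0, 174.0, 0.0]
green_tube 0.24 [503.0, 358.0, 3.0]
pink_tube 0.9 [638.0, -207.0, 2.0]
spell_deck 0.76 [690.0, 107.0, 1.0]
red_tray 0.68 [452.0, 171.0, -2.0]
red_tray 0.49 [650.0, -4.0, 0.0]
blue_tray 0.89 [480.0, -148.0, 3.0]
side [[543.5, 0.0, 313.8], [0.0, 543.5, 234.6], [0.0, 0.0, 1.0]] [[-0.711, -0.703, 0.015], [-0.417, 0.403, -0.815], [0.567, -0.585, -0.58]] [425.4, 286.7, 776.4]
wizard 0.92 [654.0, 315.0, -3.0]
wizard 0.82 [661.0, 400.0, -1.0]
wizard 0.75 [648.0, 230.0, -2.0]
wizard 0.58 [777.0, 329.0, -2.0]
knight 0.89 [501.0, 353.0, 0.0]
ranger 0.64 [681.0, -97.0, 1.0]
orange_tube 0.64 [493.0, -363.0, 
[... 177 characters left out ...]
0, 1.0]
{'t': 1.0, 'joints': array([ 1.09695803,  0.46749528, -0.01156102,  1.60266092,  0.00604814,
        1.07141634, -0.05630877]), 'joint_velocities': array([-0.00042716, -0.00058038,  0.00160309,  0.00062694,  0.00078343,
        0.000515  , -0.00042978]), 'joint_torque': array([ 8.62739907e-04, -5.20422184e+01, -1.25391551e-02, -2.44055790e+01,
       -5.68006618e-02,  1.13106327e-02,  3.85222529e-05]), 'tcp_pos': array([ 271.39844058, -590.65733822,  214.61163155]), 'tcp_rot': array([ 1.98320447,  0.43379575, -1.98336998]), 'contact_force': array([-0.28636864,  0.28834371, -0.12550248]), 'wrist_torque': array([-0.03624672,  0.02160638,  0.02112188]), 'grip_width': 0.9983138987132197}
```

View pics/top0.png

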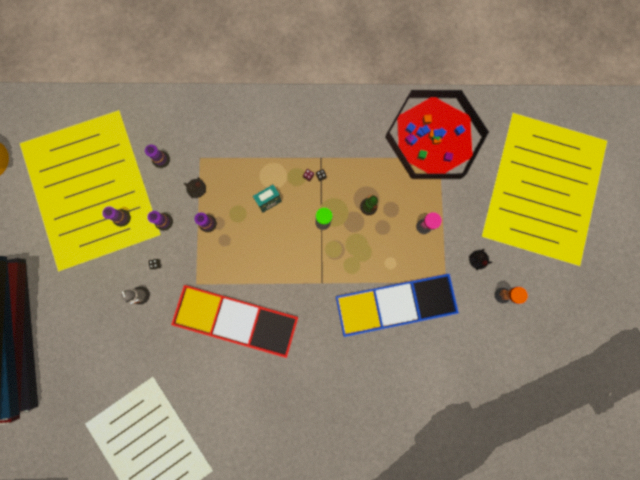

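View pics/side0.png

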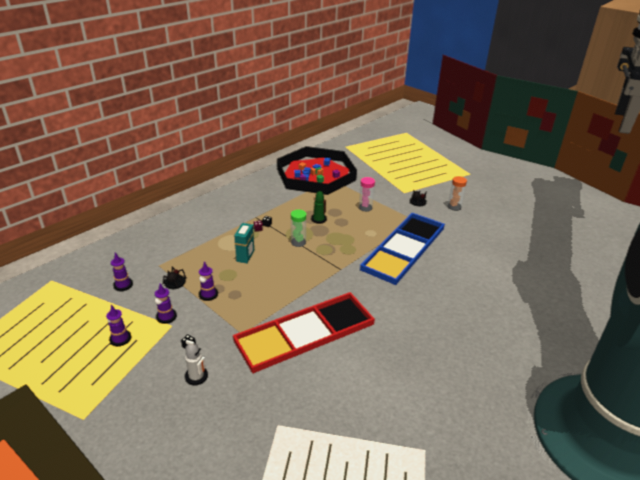

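```bash
cat > h.py <<'E'
from cell import robot, grip, kin, viewer
import cv2,numpy as np
from scipy.spatial.transform import Rotation as Ro
def ray(uv,c,z):
    i=viewer.camera_info(c);K,R,t=map(np.array,(i["camera_matrix"],i["R"],i["t"]))
    uv=np.atleast_2d(uv).astype(float)
    d=(R.T@np.linalg.inv(K)@np.c_[uv,np.ones(len(uv))].T).T; o=-R.T@t
    return (o+d*((z-o[2])/d[:,2])[:,None])[:,:2]
def rot(a):
    x=np.array([0,0,-1.]);y=np.array([np.cos(a),np.sin(a),0]);return Ro.from_matrix(np.c_[x,y,np.cross(x,y)]).as_rotvec()
def rect(m,c,z):
    k,_=cv2.findContours(m.astype(np.uint8),0,2)[0:2]; k=max(k,key=cv2.contourArea)[:,0,:]
    (cx,cy),(w,h),a=cv2.minAreaRect(ray(k,c,z).astype(np.float32)); return np.round([cx,cy,w,h,a],1)
E
python3 - <<'E'
from h import *
ims={c:viewer.read_camera(c) for c in("top","side")}
for n in("red_tray","blue_tray"):
    for c in ims:
        for d in viewer.silhouettes(n,c)[:1]: print(n,c,round(d["confidence"],2),rect(d["mask"],c,10))
# tray bay colours in top picture
def blob(c,cond,box,z):
    im=ims[c].astype(int);r,g,b=im[...,0],im[...,1],im[...,2];m=cond(r,g,b);M=np.zeros_like(m);x0,y0,x1,y1=box;M[y0:y1,x0:x1]=m[y0:y1,x0:x1];return M
Y=lambda r,g,b:(r>150)&(g>110)&(b<80); W=lambda r,g,b:(r>170)&(g>170)&(b>170); T=lambda r,g,b:(g>r+30)&(b>r+30)
for nm,cond,box in(("redY",Y,(170,280,300,360)),("redW",W,(170,280,300,360)),("blueY",Y,(330,270,460,340)),("blueW",W,(330,270,460,340))):
    print(nm,rect(blob("top",cond,box,3),"top",3))
for nm,cond,box in(("redY",Y,(230,290,380,375)),("redW",W,(230,290,380,375)),("blueY",Y,(355,210,450,285)),("blueW",W,(355,210,450,285))):
    print(nm,"side",rect(blob("side",cond,box,3),"side",3))
print("patch",rect(blob("top",W,(245,175,290,220),66),"top",66))
cr=cv2.resize(ims["top"][170:225,240:295],None,fx=8,fy=8,interpolation=2)
cs=cv2.resize(ims["side"][210:275,220:275],None,fx=7,fy=7,interpolation=2)
cv2.imwrite("pics/deck_top.png",cr[:,:,::-1]);cv2.imwrite("pics/deck_side.png",cs[:,:,::-1])
print(Ro.from_rotvec(robot.observe()["tcp_rot"]).as_matrix().round(2))
for n in ("wizard","knight","orange_tube","green_tube","spell_deck"):
    for c in ims:
        for d in viewer.silhouettes(n,c):
            v,u=np.nonzero(d["mask"]);print(n,c,round(d["confidence"],2),u.min(),u.max(),v.min(),v.max())
E
```

```text
red_tray top 0.97 [450.9 172.4 234.6  82.1  73.8]
red_tray side 0.62 [449.8 171.4 236.6  92.4  73.7]
blue_tray top 0.81 [ 478.7 -146.3   81.2  231.9   10.5]
blue_tray side 0.92 [ 477.3 -142.9   89.1  250.    10.3]
redY [473.4 245.3  70.8  71.3  73.7]
redW [451.6 172.2  69.7  69.6  74. ]
blueY [465.2 -72.4  69.9  69.9  10.6]
blueW [ 479.7 -146.7   70.3   68.9   10.8]
redY side [476.9 240.8  69.5  63.6  73.8]
redW side [455.7 167.3  66.3  62.3  73.8]
blueY side [470.  -78.1  64.4  56.8  11.4]
blueW side [ 482.8 -152.3   66.3   58.5   10.5]
patch [689.2 107.9  10.   24.7  31.6]
[[-0.    0.42 -0.91]
 [ 0.   -0.91 -0.42]
 [-1.   -0.    0.  ]]
wizard top 0.92 147 172 211 230
wizard top 0.85 102 130 207 227
wizard top 0.73 195 215 214 232
wizard top 0.41 494 527 287 303
wizard top 0.31 360 376 195 215
wizard side 0.91 154 176 285 323
wizard side 0.75 106 130 305 346
wizard side 0.68 198 217 262 300
wizard side 0.59 111 132 254 291
knight top 0.96 122 149 287 304
knight top 0.2 360 376 196 215
knight side 0.91 184 207 340 385
orange_tube top 0.88 495 526 287 303
orange_tube side 0.83 448 466 176 209
green_tube top 0.89 315 331 208 229
green_tube side 0.84 290 305 209 246
spell_deck top 0.74 254 280 185 211
spell_deck top 0.49 361 376 197 214
spell_deck side 0.59 234 253 223 263
```

```bash
ls pics
```

```text
deck_side.png
deck_top.png
side0.png
top0.png
```

View pics/deck_top.png

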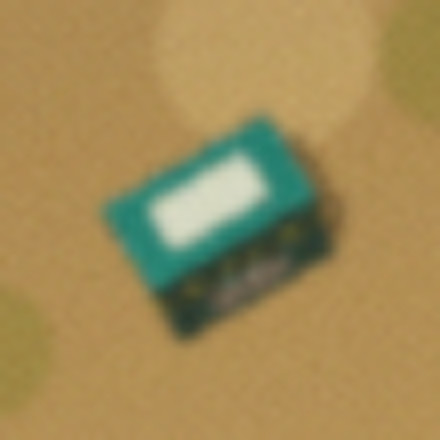

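View pics/deck_side.png

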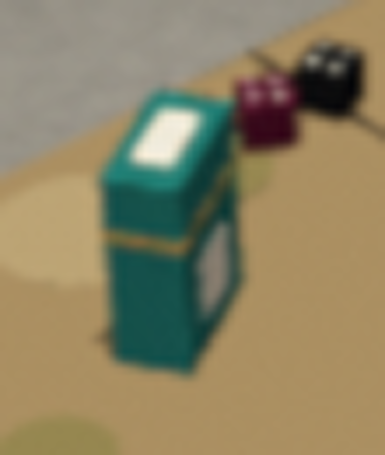

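```bash
cat >> h.py <<'E'
H=150
def go(xy,z,a):
    q0=np.array(robot.observe()["joints"]);best=None
    for b in(a,a+np.pi):
        q=kin.ik([*xy,z],rot(b))
        if q is not None:
            s=np.abs(np.array(q)-q0).max()
            if best is None or s<best[0]: best=(s,b)
    robot.movep([*xy,z],rot(best[1])); return best[1]
def pick(xy,deg,N=12,z=26,op=0.6):
    grip(op); go(xy,H,np.radians(deg)); robot.servo_line([*xy,z],feed=120)
    grip(0.0,N); o=robot.observe(); print("t",round(o["t"],1),"grip mm",round(o["grip_width"]*92,1),"F",np.round(o["contact_force"],1),np.round(o["tcp_pos"],1))
    robot.servo_line([*xy,H],feed=150); o=robot.observe(); print("lifted",round(o["grip_width"]*92,1),np.round(o["contact_force"],2))
def place(xy,deg,z=29.5,op=0.6):
    go(xy,H,np.radians(deg)); robot.servo_line([*xy,z+12],feed=120); robot.servo_line([*xy,z],feed=30)
    robot.hold(.2); o=robot.observe(); print("down t",round(o["t"],1),round(o["grip_width"]*92,1),np.round(o["contact_force"],1),np.round(o["tcp_pos"],1))
    grip(op); robot.servo_line([*xy,H],feed=150)
def snap(n):
    for c in("top","side"): cv2.imwrite(f"pics/{c}{n}.png",viewer.read_camera(c)[:,:,::-1])
E
python3 - <<'E'
from h import *
pick((647.5,230),-16.2)
place((472.2,245),-16.2)
snap(1);print(robot.observe()["t"])
E
```

```text
t 7.4 grip mm 23.4 F [-0.1  0.2  1.2] [647.6 230.   26.2]
lifted 23.4 [ 0.29 -0.41 -0.62]
down t 10.9 23.4 [ 0.1  0.6 -1.1] [472.2 245.   29.5]
12.6083
```

View pics/side1.png

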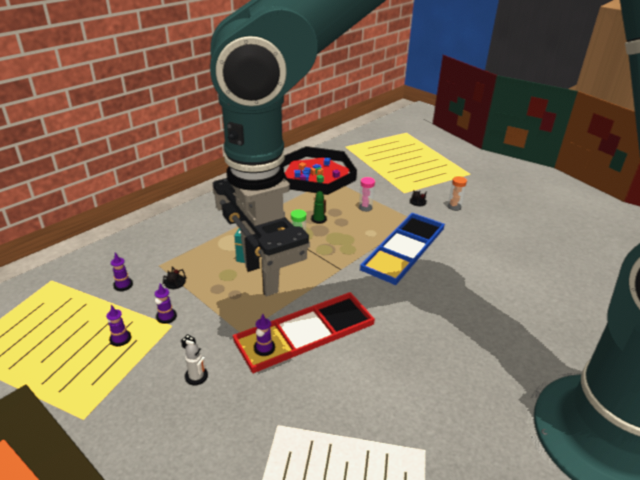

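View pics/top1.png

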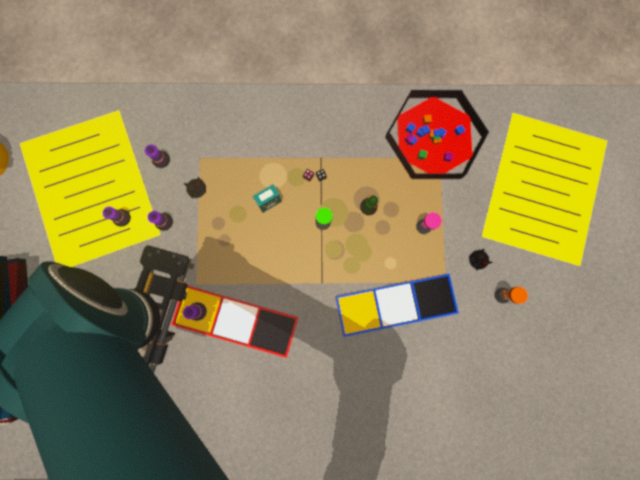

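The wizard stands in the red tray's yellow bay (side picture 264,335; top 195,311). Next are the orange tube and the deck.

```bash
python3 - <<'E'
from h import *
pick((496,-362),-40)
place((451.2,172.2),-16.2)
pick((689.5,107.3),31.6)
place((429.8,99),-16.2)
go((600,-250),250,0)
snap(2);print(robot.observe()["t"])
E
```

```text
t 16.7 grip mm 31.4 F [-0.2 -0.3  3.5] [ 496.3 -362.3   26.5]
lifted 31.6 [-0.39 -0.02 -1.97]
down t 21.4 31.8 [-0.6  0.9 -0.7] [451.1 172.3  29.4]
t 25.8 grip mm 23.8 F [ 0.4 -0.5  1.1] [689.6 107.3  26.2]
lifted 24.0 [-0.35 -0.25 -0.9 ]
down t 29.6 24.0 [ 0.2  0.3 -0.6] [429.8  99.   29.5]
32.7417
```

View pics/side2.png

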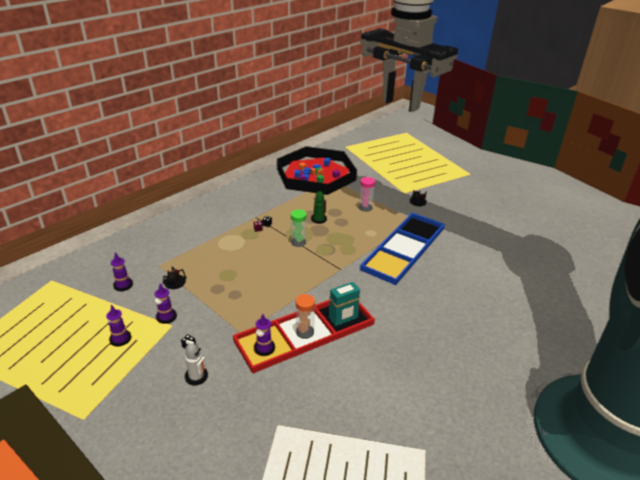

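View pics/top2.png

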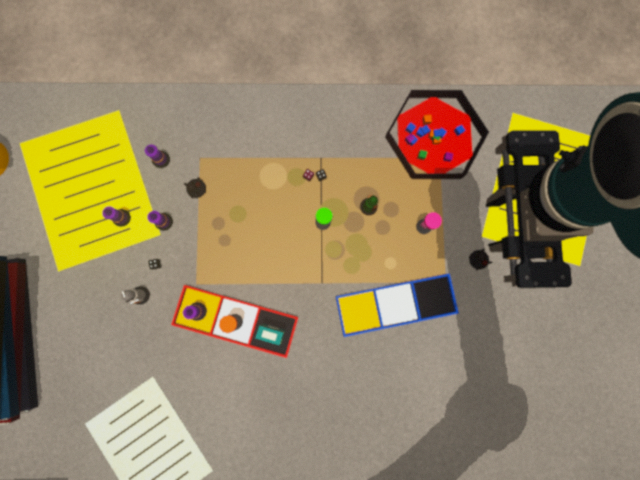

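Red kit complete: wizard (264,335), tube (305,317), deck (345,303) in the side picture, all upright. I'll look at the knight's shield side before gripping.

```bash
python3 - <<'E'
import cv2,numpy as np
a=cv2.imread("pics/side2.png")[325:395,165:235];b=cv2.imread("pics/top2.png")[260:330,100:170]
cv2.imwrite("pics/kn.png",cv2.resize(np.hstack([a,b]),None,fx=5,fy=5,interpolation=2))
E
```

```text
(no output)
```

View pics/kn.png

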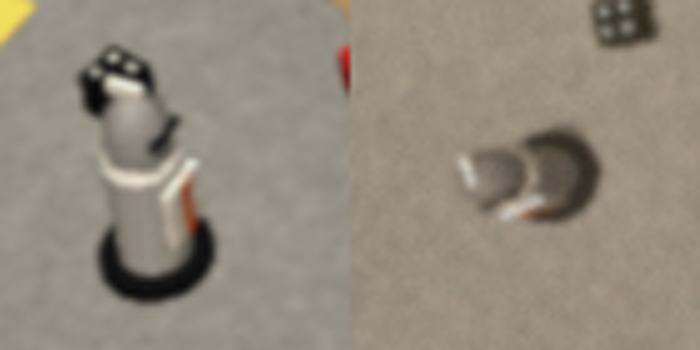

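The shield sits on the knight's robot-facing side (normal about 200°), so I'll grip across it with the jaws along 110°.

```bash
python3 - <<'E'
from h import *
pick((503,355),109)
place((464.9,-71.8),100.6)
pick((648,-4),10.6)
place((479.2,-146.5),10.6)
robot.goto_joints([1.097, 0.468, -0.012, 1.603, 0.006, 1.071, -0.056])
snap(3);print(robot.observe()["t"])
for c in("top","side"):
    i=viewer.camera_info(c);R=np.array(i["R"]);t=np.array(i["t"])
    for n in["wizard","knight","ranger","orange_tube","green_tube","pink_tube","spell_deck"]:
        for d in viewer.pinpoint(n,c): print(c,n,round(d["confidence"],2),np.round(R.T@(np.array(d["at"])-t)).tolist())
E
```

```text
t 36.9 grip mm 23.7 F [0.1 0.7 1.1] [503.  355.2  26.2]
lifted 23.5 [-0.76  0.2  -1.28]
down t 41.3 23.5 [ 0.   0.7 -0.9] [464.9 -71.8  29.5]
t 46.0 grip mm 31.7 F [-0.5 -0.9  2.6] [648.2  -4.   26.4]
lifted 31.7 [-0.17 -0.09 -0.87]
down t 49.6 32.0 [0.6 0.2 0.1] [ 479.1 -146.4   29.4]
53.55
top wizard 0.94 [778.0, 330.0, 4.0]
top wizard 0.87 [650.0, 319.0, -2.0]
top wizard 0.68 [473.0, 246.0, 0.0]
top wizard 0.67 [660.0, 400.0, 1.0]
top knight 0.65 [465.0, -73.0, 4.0]
top ranger 0.52 [681.0, -97.0, 0.0]
top orange_tube 0.62 [451.0, 174.0, 7.0]
top green_tube 0.66 [479.0, -144.0, 4.0]
top pink_tube 0.72 [637.0, -207.0, 4.0]
top spell_deck 0.65 [430.0, 100.0, 3.0]
side wizard 0.82 [655.0, 320.0, -1.0]
side wizard 0.8 [474.0, 245.0, 0.0]
side wizard 0.78 [779.0, 329.0, -1.0]
side wizard 0.66 [658.0, 403.0, -1.0]
side knight 0.71 [463.0, -74.0, 3.0]
side ranger 0.78 [678.0, -96.0, 3.0]
side orange_tube 0.86 [447.0, 172.0, 5.0]
side green_tube 0.93 [479.0, -144.0, -3.0]
side pink_tube 0.62 [637.0, -206.0, -3.0]
side pink_tube 0.34 [480.0, -145.0, -2.0]
side spell_deck 0.92 [431.0, 97.0, 2.0]
```

View pics/side3.png

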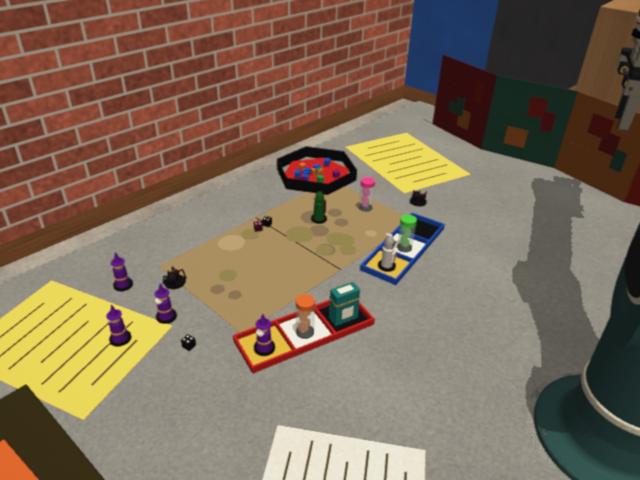

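View pics/top3.png

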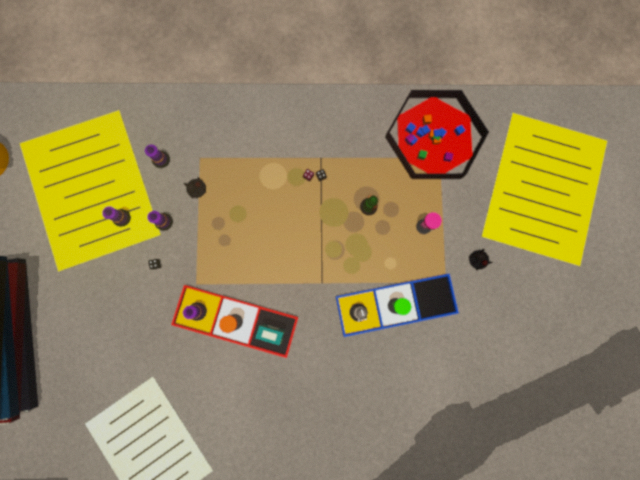

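All five pieces stand upright in their bays: knight (388,252) and green tube (407,232) in the side picture, and the blue tray's black bay is empty.

```bash
python3 -c "
from h import *
robot.job_done()"
```

```text
the job is handed in; nothing more can be done
```

Both kits are made up and the job is handed in, at about 54 s of the 120 s allowed. I worked in the order you gave.

- **Red tray:** it got the wizard that started farthest to the robot's right, then the orange tube, then the spell deck.
- **Blue tray:** it got the knight, then the green tube. Its black-lined bay is empty.

**Last checks:** both cameras show all five pieces upright in their own bays, each within about 5 mm of its bay centre. The ranger and pink tube are where they started, and the robot is back at its start pose, touching nothing. The forces I read during the job were only a few newtons.

**Disagreements:** the networks gave a few stray reports in the first look. For example, the green tube's top-camera report was really the red tray. In the last look the side camera gave a second, low-confidence "pink tube" (0.34) that is actually the green tube. The pictures settled all of these. No check failed.

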